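# Draw a snack tray from the spring dispenser

### The arm

A 6-joint arm with a two-finger parallel gripper is mounted at the origin on a cart in front of the work surface, level with it; the furniture and walls round the work are solid. World frame = base frame: x ahead of the robot, y to its left, z up, the work surface at z = 0. Lengths are in mm, angles in rad, forces in N, time in s.
With the tool pointing down it reaches from about 300 to 775 mm from the base axis. Payload 14.6 kg.
Tool frame: the origin (TCP) lies midway between the tips of the shut fingers; the grasp point (between the pads) lies grasp_offset behind it (grasp_offset is the distance from the TCP to the grasp point, in mm); z points along the fingers, y is the line along which they close (so a half turn about z gives the same grasp; the last joint's range is limited). The gripper opens to 94 mm and grips with 3 to 60 N. Pads are 16 mm wide; open, the fingers measure 119 mm over their backs; the gripper's body (75 mm by 177 mm) begins 78 mm behind the grasp point.
Start: joints at [-1.245, 0.3, 1.521, -0, 1.321, -0.067], TCP at [210.519, -508.105, 205.446] pointing down, gripper open.
Joint ranges: [-3.03, 3.03], [-0.79, 2.21], [0.23, 2.52], [-1.04, 4.18], [0, 3.07], [-2.55, 2.55]. Speed limits (rad/s): [2.22, 2.22, 2.57, 3.14, 3.14, 3.14].

### API

Orientations are given as [roll, pitch, yaw] about the fixed x, y, z axes, in that order (R = Rz(yaw) Ry(pitch) Rx(roll)).
In Python, from cell import * gives the robot as it stands. The module is installed in compiled form; this text tells all that it offers.
- The arm moves only by the shell command python3 -m jog 'ROWS' [FORCE]. ROWS is JSON, a list of rows, each a list of 3 entries, a list of its own where there are three numbers: the finger opening in mm, from 0 to 94, then the shift along the tool's x, y, z in units of 50 mm (1.0 is 50 mm), then the turn about the tool's z in units of 180 degrees (1.0 is 180 degrees). In form: [[fingers, [dx, dy, dz], twist], ...]. A call has 1 to 20 rows; each row shifts and turns the commanded pose from where the row before left it, along the tool's axes as they then stand; what a row does not reach is not made up. A row lasts 1/10 s, in which the tool goes at most 50 mm and 8.59 degrees, less where a joint would pass 70% of its speed; a pose out of reach is approached as far as the arm can. A call with a number of a shift or a turn outside -1 to 1 is refused whole. A call with a gripper value outside its range is refused whole. The fingers move at their own pace and stop on an object; FORCE is the grip in N (left out, the last holds). Time passes only in rows, so rows that do not move let the fingers close. It gives the time, the measured TCP pose, the force, the opening and the grip force at its end, in the units of the state.
- read_state(): the state, without advancing time (a new reading comes with each control period).
- camera(name): name is "side" or "top" or "wrist"; returns the picture (384x512x3 uint8, red, green, blue); there is no depth.
- calibration(name): a dict with "mtx" (3x3 intrinsics, pixels), "cam_to_world" (4x4, takes a point from camera to world coordinates); the wrist camera has in their place "hand_eye" (4x4, takes a point from camera to tool coordinates, whose origin is the TCP and whose axes are the flange's). Camera axes: x right, y down, z forward; pixel columns grow to the right and rows downward; lengths in mm; the calibration is good to about 2 mm. A picture is of the moment at which its call begins: read the wrist's pose just before it. calibration takes no time and is no camera call.
- sign_off(): hands the job in; it is judged then, once.
Trained networks look in the newest picture that a camera, given by its name, has taken for a name from the list of things; names that differ only in an ending like _2 or _b are one class to them, and where a whole thing is asked for, a point or a joint stands for the part that bears it (a point fixed in the world has none). Each returns a list of dicts, best first, with "conf" (0 to 1); they miss things now and then, are a little off and sometimes report something else, mostly with a low value. They report only what shows in the picture. A call takes as long as a camera call.
- regions_of(camera, query): "pixels" (384x512 bool, what is visible of it) and "rect" ([centre column, centre row, width, height] in pixels, round what is visible of it).
The state is a dict: "clock": time; "joints": joint angles; "qd": joint speeds; "effort": joint torques, N m; "eef_pos": TCP position; "eef_rot": TCP orientation; "wrist_force": force on the tool from outside, world axes, zero at the start; "moment": the same for the moment, N m; "finger_gap": finger opening in mm; "finger_force": force on a finger pad.
Only numpy, scipy, OpenCV 4.12 (cv2) and the standard library are available. Lean on these libraries where they do the work, as an engineer would, in place of code of your own. Each camera call takes 0.05 s, during which the arm holds its last target. There are 200 camera calls.

### The job

Take the top wooden tray out of the spring-loaded steel dispenser, so that the next tray rises into its place and stays in the dispenser. Lower the tray onto the empty end of the dark serving board next to the mug, recess up, wholly on the board and lengthwise in line with it, and let go of it only once it rests there; leave the mug and the other things where they are.

Things in the scene. Friction and masses are not known exactly. Their poses are not given: they have to be found in the camera images.
- dispenser: Fixed steel dispenser, upright box, foot 150 x 95 mm, 104 mm high, with three trays stacked on a spring lift. Origin at the centre of its underside, z up; its open front faces its own -x and trays leave only that way. Channel 115 mm (x) x 69 mm (y) between walls that hide the trays' sides. At rest the tray undersides are at about z = 82, 64 and 46 mm, each tray's x along the dispenser's x.
- lips (a point): Middle of the top opening, z = 100 mm in the dispenser's frame, at the underside of two side lips (4 mm thick, 54 mm apart, open at the front) that cover the top tray's long edges. The spring holds the tray's rim up against them. A fingertip can enter between them into the recess, press the tray down and hook behind its front rim to draw it forward.
- tooth (a point): Lower edge of the teeth, middle of the front: x = -61 mm, z = 96 mm. The teeth (x = -58 to -64 mm), one at the front end of each lip, reach 4 mm below it and catch the top tray's front: it must be pressed down 5 to 10 mm before it slides out under them. Then they hold it 4 mm down, lightly pinched by the spring, so that a tray partly out stays when let go and can be grasped by its long sides.
- sill (a point): Top edge of the front wall, mid-width: x = -60 mm, z = 70 mm. The wall (x = -57.5 to -62.5 mm) keeps the lower trays in; the top tray strikes it if pressed down more than about 11 mm. A tray partly out may droop at its front by a few degrees.
- lift (a joint): Height of the dispenser's spring lift in m: 0 with all three trays in and the top one against the lips, negative when the stack is pressed down (end stop -0.028), about 0.018 when one tray is gone and the next is up against the lips. The spring pushes up with about 8 N, growing by 0.08 N per mm pressed, and carries the trays: the top tray yields to some 4 to 8 N.
- tray_top: Light wooden snack tray, 112 mm long (its x) x 66 mm wide (its y) x 18 mm high, about 0.09 kg; open recess in its top 96 x 50 mm and 6 mm deep, inside a rim 8 mm wide and 6 mm high (so the recess floor is 12 mm above the underside). Origin at the centre of its underside, z up. This is the tray at the top of the stack at the start, to be taken.
- tray_mid: Second tray of the stack, same size and frame as tray_top; rises into its place.
- tray_low: Lowest tray of the stack, same size and frame as tray_top.
- board: Fixed dark wooden serving board, 280 mm long (its x) x 150 mm wide (its y) x 12 mm thick, flat on the worktop. Origin at the centre of its underside, z up. The mug stands on its +x (far) end; its -x end (nearer the robot) is empty.
- spot (a point): Middle of the board's empty end, on its top face (12 mm above the worktop), 68 mm from the board's centre toward -x; axes as the board's.
- mug: Mug, 81 mm across, 113 mm with its handle, 88 mm high, standing on the far end of the board; origin at its foot.
- salt: Salt shaker, 44 mm wide, 90 mm high; bystander.
- mill: Wooden pepper mill, 58 mm wide, 170 mm high; bystander.
- tin: Food tin, 57 mm wide, 72 mm high; bystander.
- lemon: Lemon, 77 mm long; bystander.
- peeler: Vegetable peeler, 170 mm long; bystander.

How it is judged (in metres and radians):
On the way, in this order (a step that is already met when the one before it is completed fails the run):
1. the top tray has been drawn at least 40 mm out of the front, below the teeth, still level, the lower two still inside (x of tray_top in the frame of dispenser below -0.04 m and z of tray_top in the frame of dispenser between 0.065 and 0.085 m and angle between tray_top's own z axis and vertical below 0.25 rad and x of tray_mid in the frame of dispenser above -0.012 m).
2. the tray rests on the board's empty end while the gripper still holds it (x of tray_top in the frame of board between -0.083 and -0.02 m and y of tray_top in the frame of board between -0.04 and 0.04 m and z of tray_top in the frame of board between 0.009 and 0.016 m and contact force between the fingers and tray_top above 0.5 N and contact force between tray_top and board above 0.2 N), for 0.1 s.
At the end, for the whole second after the job is handed in: The tray lies flat, recess up, released and at rest on the empty end (centre 20 to 83 mm from the board's centre, within 40 mm of its centre line), in line within 0.2 rad. The second tray is up (underside 77 to 90 mm), level and at rest, the lowest beneath it, within 12 mm of the middle (x of tray_top in the frame of board between -0.083 and -0.02 m and y of tray_top in the frame of board between -0.04 and 0.04 m and z of tray_top in the frame of board between 0.009 and 0.016 m and angle between each of tray_top, tray_mid's own z axis and vertical below 0.08 rad and angle between the x axis of tray_top and the x axis of board, either way round below 0.2 rad and linear speed of each of tray_top, tray_mid below 0.02 m/s and contact force between the fingers and tray_top below 0.1 N and x of tray_mid in the frame of dispenser between -0.012 and 0.012 m and y of tray_mid in the frame of dispenser between -0.012 and 0.012 m and z of tray_mid in the frame of dispenser between 0.077 and 0.09 m and x of tray_low in the frame of dispenser between -0.012 and 0.012 m and z of tray_low in the frame of dispenser between 0.057 and 0.075 m); the robot touches nothing.
It fails at once if the mug is pushed more than 20 mm or tipped (distance of mug from where it was at the start of the episode above 0.02 m or angle between mug's own z axis and vertical above 0.3 rad).
It fails at once if a bystander (salt, mill, tin, lemon, peeler) is moved more than 30 mm (distance of any of salt, mill, tin, lemon, peeler from where it was at the start of the episode above 0.03 m).
It fails at once if the second or lowest tray comes out of the dispenser (x of any of tray_mid, tray_low in the frame of dispenser below -0.03 m).
It also fails if it takes over 58 s, if anything falls off the work surface, if the arm or the gripper's body presses on something with over 40 N, if the wrist force passes 120 N, or if a joint passes its speed limit or range.

## Working session

There is one attempt and no reset: what is moved stays moved. The work goes in short steps, Python scripts to look and compute and a shell command to move; the robot and the scene stay as the last step left them, time stands still between calls to the robot, and variables do not carry over. Pictures are saved under pics/ and viewed, at most 10 in all, crops included, and the job is handed in when it is done.

```bash
mkdir -p pics; cat > h.py <<'E'
from cell import *
import numpy as np, cv2
from scipy.spatial.transform import Rotation as R
def save(n,f): cv2.imwrite('pics/'+f,cv2.cvtColor(n,cv2.COLOR_RGB2BGR))
def pose(c,s=None):
    k=calibration(c)
    if c!='wrist': return np.array(k['mtx']),np.array(k['cam_to_world'])
    T=np.eye(4);T[:3,:3]=R.from_euler('xyz',s['eef_rot']).as_matrix();T[:3,3]=s['eef_pos']
    return np.array(k['mtx']),T@np.array(k['hand_eye'])
def px2w(c,uv,z,s=None):
    K,T=pose(c,s);uv=np.atleast_2d(uv).astype(float)
    d=(T[:3,:3]@np.linalg.inv(K)@np.c_[uv,np.ones(len(uv))].T).T
    return T[:3,3]+d*((z-T[2,3])/d[:,2])[:,None]
def w2px(c,P,s=None):
    K,T=pose(c,s);q=(np.atleast_2d(P)-T[:3,3])@T[:3,:3]@K.T
    return q[:,:2]/q[:,2:]
E
python3 - <<'E'
from h import *
s=read_state();print(s)
a=camera('top');b=camera('side')
for c in('top','side'):
    print(c,np.round(pose(c)[1],2).tolist(),np.round(pose(c)[0]).tolist())
    for n in('dispenser','board','tray_top','mug','mill','salt','tin','lemon','peeler'):
        for r in regions_of(c,n)[:2]:
            m=r['pixels'].astype(np.uint8);q=cv2.minAreaRect(np.argwhere(m)[:,::-1].astype(np.float32))
            print(c,n,round(r['conf'],2),np.round(r['rect']),np.round(cv2.boxPoints(q)).tolist())
print(np.round(calibration('wrist')['hand_eye'],2).tolist())
save(a,'top.png');save(b,'side.png')
E
```

```text
{'clock': 0.0, 'joints': array([-1.24459706e+00,  3.00493896e-01,  1.52157790e+00,  2.89269984e-05,
        1.32071508e+00, -6.65819245e-02]), 'qd': array([-1.98642035e-04,  1.47743816e-03, -7.23545793e-04,  5.25669111e-04,
       -7.93217475e-05,  1.21490012e-04]), 'effort': array([-7.48854836e-04, -5.31803691e+01, -3.52741635e+01,  7.07976683e-02,
        2.45307258e-02, -1.48669164e-04]), 'eef_pos': array([ 210.44575018, -507.85855031,  204.8751772 ]), 'eef_rot': array([-3.14040294e+00, -1.07411206e-04,  3.92773948e-01]), 'wrist_force': array([-0.53036439, -0.5843123 ,  0.04697334]), 'moment': array([ 0.03626724, -0.02293614,  0.02542802]), 'finger_force': 0.0, 'finger_gap': 93.67419411791843}
top [[-0.46, -0.75, 0.47, -143.77], [-0.89, 0.39, -0.24, 470.82], [-0.0, -0.53, -0.85, 1445.15], [0.0, 0.0, 0.0, 1.0]] [[478.0, 0.0, 243.0], [0.0, 478.0, 197.0], [0.0, 0.0, 1.0]]
top dispenser 0.69 [265. 187.  36.  57.] [[243.0, 169.0], [274.0, 162.0], [285.0, 209.0], [254.0, 216.0]]
top board 0.55 [335. 177.  51.  70.] [[308.0, 149.0], [345.0, 133.0], [372.0, 196.0], [335.0, 211.0]]
top mug
[... 1410 characters left out ...]
6 [317. 197.  26.  42.] [[301.0, 212.0], [313.0, 175.0], [330.0, 181.0], [318.0, 218.0]]
side mill 0.47 [284. 342.  53.  36.] [[262.0, 339.0], [299.0, 317.0], [317.0, 348.0], [280.0, 370.0]]
side salt 0.84 [322. 270.  21.  24.] [[308.0, 273.0], [322.0, 258.0], [334.0, 270.0], [319.0, 284.0]]
side tin 0.69 [192. 176.  20.  20.] [[179.0, 166.0], [197.0, 161.0], [205.0, 188.0], [187.0, 193.0]]
side tin 0.5 [263. 225.  41.  17.] [[240.0, 228.0], [242.0, 211.0], [282.0, 215.0], [280.0, 232.0]]
side peeler 0.56 [189. 122.  14.  32.] [[179.0, 137.0], [193.0, 103.0], [200.0, 106.0], [186.0, 140.0]]
[[0.0, -0.96, -0.28, 81.84], [1.0, 0.0, 0.0, 1.45], [-0.0, -0.28, 0.96, -178.6], [0.0, 0.0, 0.0, 1.0]]
```

View pics/top.png

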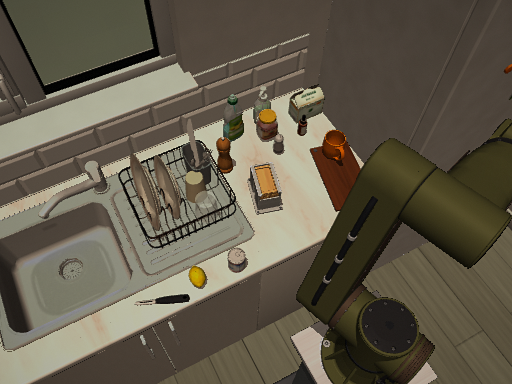

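View pics/side.png

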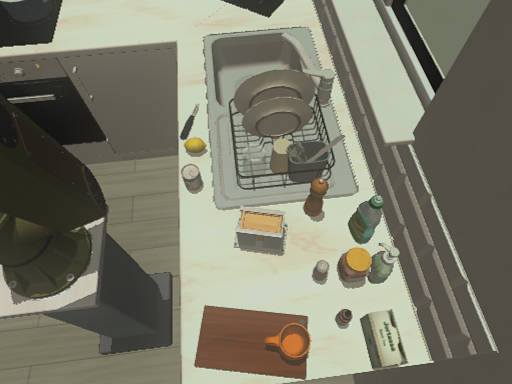

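The side view shows the dispenser at (261,231), its orange tray in the top, long axis roughly along world x. The board is at (251,343), with the mug on its right (far) end at (290,342), and the salt is near (322,270). The top view agrees, with the board at (335,177) partly behind the arm.

```bash
python3 - <<'E'
from h import *
a=camera('side')
r=regions_of('side','board')[0];m=r['pixels'].astype(np.uint8)
for n in('board','tray_top','dispenser'):
    r=regions_of('side',n)
    m=r[0]['pixels'].astype(np.uint8)
    if n=='board':
        for q in regions_of('side','mug')[:1]: m|=q['pixels'].astype(np.uint8)
    z={'board':12,'tray_top':100,'dispenser':104}[n]
    p=np.argwhere(m)[:,::-1]
    w=px2w('side',p,z)[:,:2].astype(np.float32)
    c,sz,ang=cv2.minAreaRect(w);print(n,r[0]['conf'],np.round(c),np.round(sz),round(ang,1));print(np.round(cv2.boxPoints((c,sz,ang))).tolist())
for n,z in(('mug',44),('salt',45),('mill',85),('tin',36)):
    q=regions_of('side',n)
    if q:print(n,np.round(px2w('side',q[0]['rect'][:2],z)[0]))
c=cv2.resize(a[190:270,215:345],None,fx=6,fy=6,interpolation=cv2.INTER_CUBIC);save(c,'d.png')
E
```

```text
board 0.2 [ 632. -141.] [162. 445.] 1.7
[[544.0, 79.0], [558.0, -366.0], [720.0, -361.0], [706.0, 84.0]]
tray_top 0.6 [630. -16.] [ 52. 113.] 74.5
[[568.0, -27.0], [677.0, -57.0], [691.0, -6.0], [582.0, 24.0]]
dispenser 0.67 [627. -39.] [124. 137.] 74.8
[[544.0, -81.0], [677.0, -117.0], [709.0, 2.0], [576.0, 38.0]]
mug [ 647. -328.   44.]
salt [ 773. -156.   45.]
mill [803.  43.  85.]
tin [432. 198.  36.]
```

View pics/d.png

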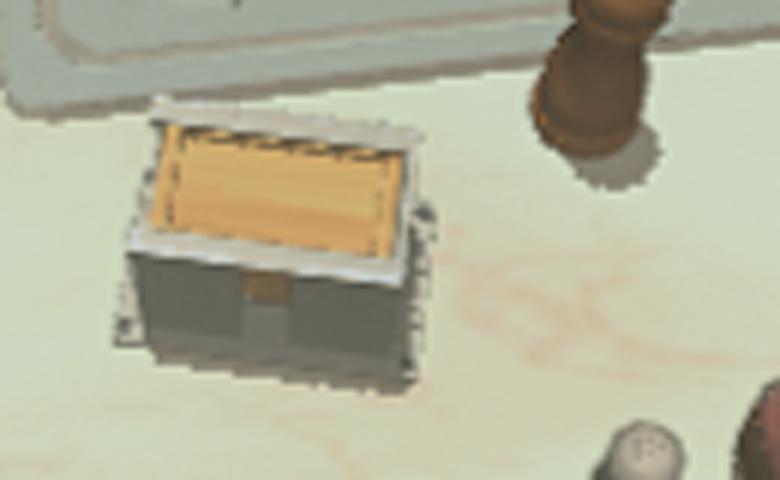

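```bash
cat >> h.py <<'E'
def togo(tgt,yaw,n=1):
    "shift in tool axes (units of 50mm) after twisting to yaw, per row"
    s=read_state();y0=s['eef_rot'][2];e=(y0-yaw+np.pi)%(2*np.pi)-np.pi
    Rt=R.from_euler('xyz',[np.pi,0,yaw]).as_matrix()
    d=Rt.T@(np.array(tgt)-s['eef_pos'])/50
    print('twist total',round(e/np.pi,4),'shift total',np.round(d,3),'per row',np.round(d/n,3))
E
python3 - <<'E'
from h import *
import cell;print([x for x in dir(cell) if 'gr' in x], getattr(cell,'grasp_offset',None))
q=px2w('side',[[194.0, 368.0], [200.0, 304.0], [313.0, 316.0], [307.0, 380.0]],12);print(np.round(q)[:,:2].tolist())
togo([625,-16,230],-0.265,13)
E
```

```text
['grasp_offset'] 18.8
[[418.0, -352.0], [439.0, -198.0], [736.0, -267.0], [692.0, -412.0]]
twist total 0.2094 shift total [  5.423 -11.67   -0.491] per row [ 0.417 -0.898 -0.038]
```

```bash
python3 -m jog '[[94,[0,0,-0.1],0.042],[94,[0,0,-0.1],0.042],[94,[0,0,-0.1],0.042],[94,[0,0,-0.1],0.042],[94,[0,0,-0.1],0.042],[0,[0.4,-0.86,0],0],[0,[0.4,-0.86,0],0],[0,[0.4,-0.86,0],0],[0,[0.4,-0.86,0],0],[0,[0.4,-0.86,0],0],[0,[0.4,-0.86,0],0],[0,[0.4,-0.86,0],0],[0,[0.4,-0.86,0],0],[0,[0.4,-0.86,0],0],[0,[0.4,-0.86,0],0],[0,[0.4,-0.86,0],0],[0,[0.4,-0.86,0],0],[0,[0.4,-0.86,0],0],[0,[0.2,-0.4,0],0]]' 30; python3 - <<'E'
from h import *
s=read_state();a=camera('wrist');print(s['eef_pos'],s['eef_rot'],s['finger_gap'])
for n,z in(('tray_top',100),('dispenser',104)):
    for r in regions_of('wrist',n)[:2]:
        p=np.argwhere(r['pixels'])[:,::-1];w=px2w('wrist',p,z,s)[:,:2].astype(np.float32)
        c,sz,ang=cv2.minAreaRect(w);print(n,r['conf'],np.round(r['rect']),np.round(c),np.round(sz),round(ang,1))
save(a,'w1.png')
E
```

```text
clock: 3.4
eef_pos: [625.1, -17.7, 229.9]
eef_rot: [-3.141, 0.0, -0.265]
wrist_force: [-1.6, -1.0, -0.3]
finger_gap: 0.7
finger_force: 0.0
[625.10881249 -17.69790731 229.92136417] [-3.14132022e+00  4.20069959e-04 -2.64549210e-01] 0.703630789643081
tray_top 0.66 [252. 186.  54. 101.] [629. -17.] [ 56. 113.] 74.6
dispenser 0.67 [256. 181.  77. 122.] [634. -18.] [ 81. 140.] 75.4
```

View pics/w1.png

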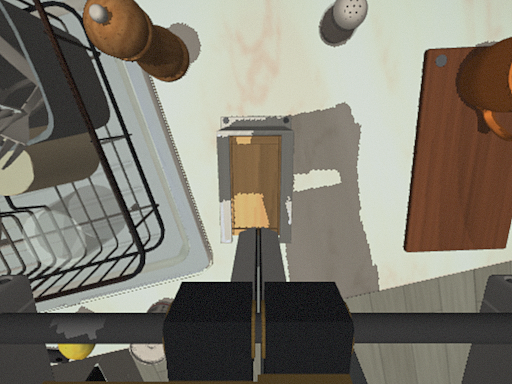

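The wrist view shows the dispenser upright in the picture with its front at the bottom, row about 236, and its back at row 130. Its lips are at columns 228 and 283, and the shut fingers hang over the front rim. Tray centre (629,-17) and yaw -0.269 agree with the side camera.

```bash
python3 -c "
from h import *
togo([600,-9,110],-0.269,6)"
```

```text
twist total 0.0012 shift total [-0.519 -0.083  2.395] per row [-0.087 -0.014  0.399]
```

```bash
python3 -m jog '[[0,[-0.52,-0.08,0.4],0.0012],[0,[0,0,0.5],0],[0,[0,0,0.5],0],[0,[0,0,0.5],0],[0,[0,0,0.5],0],[0,[0,0,0],0],[0,[0,0,0],0]]'; python3 -m jog '[[0,[0,0,0.1],0],[0,[0,0,0.1],0],[0,[0,0,0.06],0],[0,[0,0,0.06],0],[0,[0,0,0],0],[0,[0,0,0],0]]'
```

```text
clock: 4.25
eef_pos: [599.6, -10.9, 111.4]
eef_rot: [3.142, -0.0, -0.272]
wrist_force: [1.1, 0.0, 0.5]
finger_gap: 0.4
finger_force: 0.0
clock: 4.85
eef_pos: [599.7, -10.1, 94.5]
eef_rot: [-3.142, -0.0, -0.271]
wrist_force: [0.0, -0.3, 0.1]
finger_gap: 0.3
finger_force: 0.0
```

```bash
python3 -m jog '[[0,[0,0,0.04],0],[0,[0,0,0.04],0],[0,[0,0,0.04],0],[0,[0,0,0.03],0],[0,[0,0,0],0],[0,[0,0,0],0]]'
```

```text
clock: 5.45
eef_pos: [599.8, -10.1, 87.2]
eef_rot: [-3.141, -0.0, -0.271]
wrist_force: [-1.2, 0.7, 5.4]
finger_gap: 0.5
finger_force: 2.6
```

```bash
python3 -m jog '[[0,[-0.06,0,0],0],[0,[-0.06,0,0],0],[0,[-0.06,0,0],0],[0,[-0.06,0,0],0],[0,[0,0,0],0]]'; python3 -m jog '[[0,[-0.06,0,0],0],[0,[-0.06,0,0],0],[0,[-0.06,0,0],0],[0,[-0.06,0,0],0],[0,[-0.06,0,0],0],[0,[0,0,0],0]]'
```

```text
clock: 5.95
eef_pos: [588.6, -7.0, 87.6]
eef_rot: [-3.141, -0.002, -0.271]
wrist_force: [1.5, -0.9, 4.4]
finger_gap: 0.5
finger_force: 2.6
clock: 6.55
eef_pos: [574.3, -3.0, 87.7]
eef_rot: [-3.141, -0.003, -0.271]
wrist_force: [2.8, -1.3, 4.2]
finger_gap: 0.6
finger_force: 2.5
```

```bash
python3 -m jog '[[0,[0,0,-0.03],0],[0,[0,0,-0.03],0],[0,[0,0,0],0]]'; python3 - <<'E'
from h import *
a=camera('side');save(cv2.resize(a[190:270,205:335],None,fx=6,fy=6,interpolation=cv2.INTER_CUBIC),'d2.png')
E
```

```text
clock: 6.85
eef_pos: [573.9, -2.9, 90.3]
eef_rot: [-3.141, -0.001, -0.271]
wrist_force: [3.5, -0.9, 4.2]
finger_gap: 0.3
finger_force: 2.5
```

View pics/d2.png

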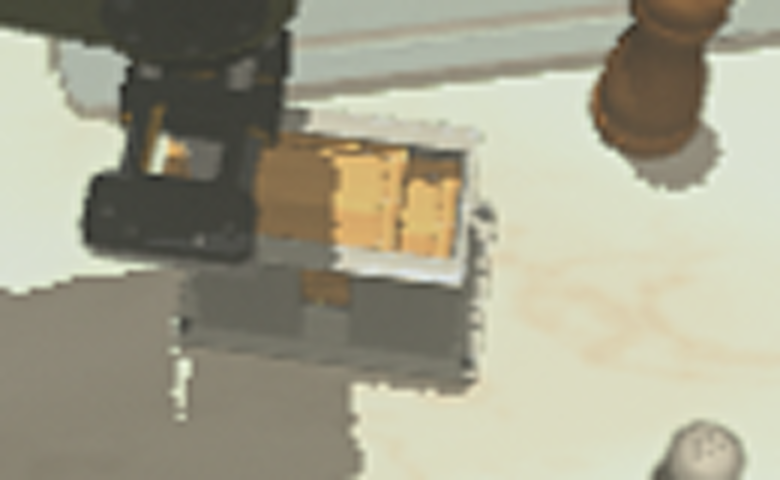

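The tray has moved out about 25 mm: its rear edge is now near column 400 of the crop. The second tray's rear recess shows behind it, still in place. I'll ease up a little and continue drawing.

```bash
python3 -m jog '[[0,[-0.06,0,-0.01],0],[0,[-0.06,0,-0.01],0],[0,[-0.06,0,0],0],[0,[-0.06,0,0],0],[0,[-0.06,0,0],0],[0,[0,0,0],0]]'; python3 -m jog '[[0,[-0.06,0,0],0],[0,[-0.06,0,0],0],[0,[-0.06,0,0],0],[0,[-0.06,0,0],0],[0,[-0.06,0,0],0],[0,[0,0,0],0]]'
```

```text
clock: 7.5
eef_pos: [559.0, 1.2, 90.8]
eef_rot: [3.142, -0.0, -0.271]
wrist_force: [1.9, -0.5, -3.0]
finger_gap: 0.9
finger_force: 1.3
clock: 8.1
eef_pos: [544.9, 5.1, 91.0]
eef_rot: [-3.142, -0.001, -0.271]
wrist_force: [4.0, -0.7, -2.0]
finger_gap: 0.7
finger_force: 2.3
```

```bash
python3 -m jog '[[0,[-0.06,0,0.01],0],[0,[-0.06,0,0.01],0],[0,[-0.06,0,0],0],[0,[-0.06,0,0],0],[0,[-0.06,0,0],0],[0,[0,0,0],0]]'; python3 - <<'E'
from h import *
s=read_state();a=camera('side');save(cv2.resize(a[190:270,195:325],None,fx=6,fy=6,interpolation=cv2.INTER_CUBIC),'d3.png')
E
```

```text
clock: 8.7
eef_pos: [530.4, 9.1, 90.1]
eef_rot: [-3.142, -0.001, -0.271]
wrist_force: [3.7, -1.3, -0.9]
finger_gap: 0.4
finger_force: 2.0
```

View pics/d3.png

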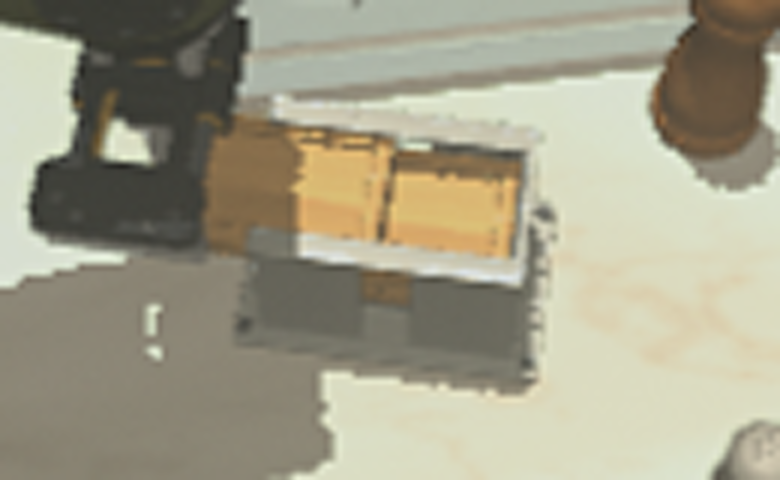

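The tray's rear edge is near column 385 of the crop, so it is about 60 mm out and lies level. The second tray is fully in place behind it. I'll lift out and regrasp by the long sides.

```bash
python3 -m jog '[[0,[0.04,0,-0.1],0],[0,[0,0,-0.3],0],[0,[0,0,-0.4],0],[94,[0,0,-0.2],0],[94,[0,0,0],0],[94,[0,0,0],0],[94,[0,0,0],0],[94,[0,0,0],0]]'; python3 - <<'E'
from h import *
s=read_state();a=camera('wrist')
for r in regions_of('wrist','tray_top')[:3]:
    p=np.argwhere(r['pixels'])[:,::-1];w=px2w('wrist',p,97,s)[:,:2].astype(np.float32)
    c,sz,ang=cv2.minAreaRect(w);print(r['conf'],np.round(r['rect']),np.round(c),np.round(sz),round(ang,1))
save(a,'w2.png');togo([544.2,6.5,77],-0.27,1)
E
```

```text
clock: 9.55
eef_pos: [531.9, 8.6, 139.2]
eef_rot: [3.141, 0.001, -0.271]
wrist_force: [-1.1, 0.0, -0.2]
finger_gap: 37.2
finger_force: 0.0
0.86 [253. 166.  84. 146.] [570.  -1.] [ 65. 111.] 73.2
twist total -0.0002 shift total [ 0.246 -0.024  1.25 ] per row [ 0.246 -0.024  1.25 ]
```

View pics/w2.png

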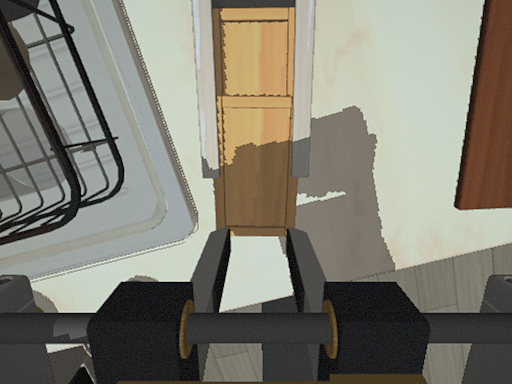

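The wrist view shows the drawn tray from row 97 to row 236, straight between the channel walls and centred at (570,-1). That makes it 61 mm out, with the second tray behind it.

```bash
python3 -m jog '[[94,[0.12,-0.02,0],0],[94,[0.12,0,0],0],[94,[0,0,0],0],[94,[0,0,0],0],[94,[0,0,0],0],[94,[0,0,0],0],[94,[0,0,0.3],0],[94,[0,0,0.3],0],[94,[0,0,0.3],0],[94,[0,0,0.25],0],[94,[0,0,0.1],0],[94,[0,0,0],0],[94,[0,0,0],0]]'
```

```text
clock: 10.95
eef_pos: [544.3, 6.4, 78.0]
eef_rot: [-3.141, -0.001, -0.271]
wrist_force: [0.1, 0.3, -0.0]
finger_gap: 94.1
finger_force: 0.0
```

```bash
python3 -m jog '[[40,[0,0,0],0],[40,[0,0,0],0],[40,[0,0,0],0],[40,[0,0,0],0],[40,[0,0,0],0],[40,[0,0,0],0],[40,[0,0,0],0],[40,[0,0,0],0]]' 30
```

```text
clock: 11.75
eef_pos: [544.1, 6.4, 77.5]
eef_rot: [-3.141, -0.0, -0.271]
wrist_force: [-1.4, 1.0, 0.9]
finger_gap: 65.8
finger_force: 30.0
```

```bash
python3 -m jog '[[40,[-0.1,0,0],0],[40,[-0.1,0,0],0],[40,[-0.1,0,0],0],[40,[-0.1,0,0],0],[40,[-0.1,0,0],0],[40,[-0.1,0,0],0],[40,[-0.1,0,0],0],[40,[-0.1,0,0],0],[40,[0,0,0],0]]' ; python3 -m jog '[[40,[-0.1,0,0],0],[40,[-0.1,0,0],0],[40,[-0.1,0,0],0],[40,[-0.1,0,0],0],[40,[-0.1,0,0],0],[40,[-0.1,0,0],0],[40,[-0.1,0,0],0],[40,[-0.1,0,0],0],[40,[-0.1,0,0],0],[40,[0,0,0],0],[40,[0,0,0],0]]'; python3 - <<'E'
from h import *
s=read_state();a=camera('side');b=camera('wrist')
for r in regions_of('wrist','tray_top')[:3]:
    p=np.argwhere(r['pixels'])[:,::-1];w=px2w('wrist',p,97,s)[:,:2].astype(np.float32)
    c,sz,ang=cv2.minAreaRect(w);print(r['conf'],np.round(r['rect']),np.round(c),np.round(sz),round(ang,1))
m=np.hstack([cv2.resize(a[190:290,180:305],(480,384),interpolation=cv2.INTER_CUBIC),b[:,96:416]]);save(m,'d4.png')
E
```

```text
clock: 12.65
eef_pos: [505.3, 16.9, 77.2]
eef_rot: [3.141, -0.001, -0.271]
wrist_force: [2.2, -0.8, -3.6]
finger_gap: 65.7
finger_force: 30.0
clock: 13.75
eef_pos: [462.2, 29.1, 77.6]
eef_rot: [-3.141, -0.0, -0.271]
wrist_force: [0.8, -0.1, -1.8]
finger_gap: 65.7
finger_force: 30.0
0.86 [258. 202. 123. 182.] [490.  20.] [ 66. 109.] 75.0
```

View pics/d4.png

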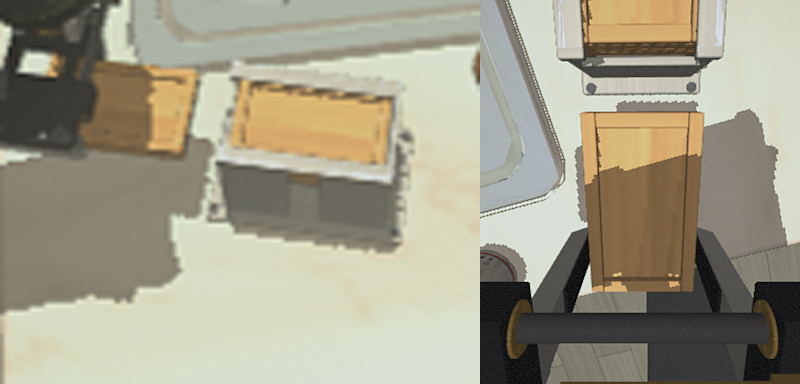

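The tray is out and held (rear edge at row 113 in the wrist view), and the second tray has risen level into place. Next I'll measure the board and the tray's tilt in the grip.

```bash
python3 - <<'E'
from h import *
s=read_state()
K,T=pose('wrist',s)
obj=np.float32([[56,33,18],[56,-33,18],[-56,-33,18],[-56,33,18]])
img=np.float32([[198,113],[319,113],[309,291],[208,291]])
ok,rv,tv=cv2.solvePnP(obj,img,K,None);M=T[:3,:3]@cv2.Rodrigues(rv)[0]
print('tray',np.round(T[:3,:3]@tv.ravel()+T[:3,3],1),np.round(M[:,2],3),np.round(M[:,0],3))
camera('side')
for r in regions_of('side','board')[:3]:
    m=r['pixels'].astype(np.uint8);n,l,st,_=cv2.connectedComponentsWithStats(m);m=(l==1+st[1:,4].argmax())
    w=px2w('side',np.argwhere(m)[:,::-1],12)[:,:2].astype(np.float32)
    c,sz,a=cv2.minAreaRect(w);print(r['conf'],m.sum(),np.round(c),np.round(sz),round(a,1),np.round(cv2.boxPoints((c,sz,a))).tolist())
for r in regions_of('side','mug')[:2]: print('mug',r['conf'],np.round(px2w('side',[[r['rect'][0]-r['rect'][2]/2,r['rect'][1]]],40)))
E
```

```text
tray [487.1  20.4  72.4] [-0.004  0.001  1.   ] [ 0.964 -0.266  0.004]
0.88 5821 [ 570. -306.] [153. 281.] 78.1 [[416.0, -352.0], [692.0, -410.0], [723.0, -260.0], [448.0, -202.0]]
mug 0.76 [[ 594. -322.   40.]]
```

```bash
python3 -m jog '[[40,[0,0,-0.3],0],[40,[0,0,-0.4],0],[40,[0,0,-0.5],0],[40,[0,0,-0.5],0],[40,[0,0,-0.4],0],[40,[0,0,-0.3],0],[40,[0,0,0],0]]'
```

```text
clock: 14.75
eef_pos: [462.9, 29.1, 199.1]
eef_rot: [-3.141, -0.003, -0.271]
wrist_force: [-0.5, -0.4, -1.2]
finger_gap: 66.1
finger_force: 30.0
```

```bash
python3 -c "
from h import *
togo([474.6,-285.8,60],-0.208,10)"
```

```text
twist total -0.02 shift total [1.529 6.114 2.782] per row [0.153 0.611 0.278]
```

```bash
python3 -m jog '[[40,[0,0,0],-0.02],[40,[0.1,0.4,0],0],[40,[0.15,0.61,0],0],[40,[0.15,0.61,0],0],[40,[0.15,0.61,0],0],[40,[0.15,0.61,0],0],[40,[0.15,0.61,0],0],[40,[0.15,0.61,0],0],[40,[0.15,0.61,0],0],[40,[0.15,0.61,0],0],[40,[0.15,0.61,0],0],[40,[0.08,0.2,0],0],[40,[0,0,0.4],0],[40,[0,0,0.5],0],[40,[0,0,0.5],0],[40,[0,0,0.5],0],[40,[0,0,0.4],0],[40,[0,0,0.3],0],[40,[0,0,0],0]]'; python3 - <<'E'
from h import *
a=camera('wrist');save(a,'w3.png')
togo([474.6,-285.8,20],-0.208)
E
```

```text
clock: 16.65
eef_pos: [473.1, -283.3, 64.9]
eef_rot: [-3.14, 0.004, -0.208]
wrist_force: [0.4, -1.0, -0.1]
finger_gap: 65.7
finger_force: 30.0
twist total 0.0001 shift total [0.026 0.035 0.928] per row [0.026 0.035 0.928]
```

View pics/w3.png

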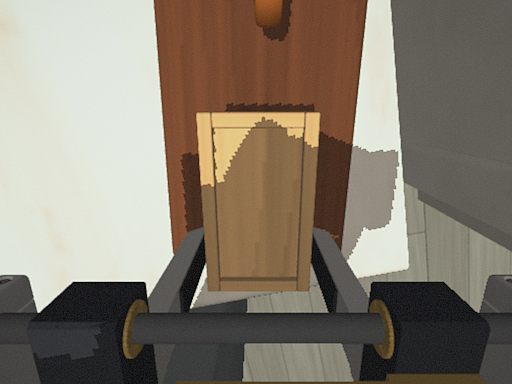

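The wrist view shows the held tray over the empty end, parallel to the board and centred on it (both centre columns about 259). The mug's handle is well ahead of it, above row 40.

```bash
python3 -m jog '[[40,[0.026,0.035,0.3],0],[40,[0,0,0.3],0],[40,[0,0,0.2],0],[40,[0,0,0.06],0],[40,[0,0,0],0],[40,[0,0,0],0]]'
```

```text
clock: 17.3
eef_pos: [475.3, -286.8, 24.8]
eef_rot: [3.141, -0.001, -0.208]
wrist_force: [-1.1, 0.1, -1.2]
finger_gap: 65.7
finger_force: 30.0
```

```bash
python3 -m jog '[[40,[0,0,0.02],0],[40,[0,0,0.02],0],[40,[0,0,0],0],[40,[0,0,0],0]]'
```

```text
clock: 17.7
eef_pos: [475.1, -286.6, 22.5]
eef_rot: [3.142, -0.0, -0.208]
wrist_force: [-0.2, -0.2, -1.4]
finger_gap: 66.1
finger_force: 30.0
```

```bash
python3 -m jog '[[40,[0,0,0.02],0],[40,[0,0,0.02],0],[40,[0,0,0.02],0],[40,[0,0,0],0],[40,[0,0,0],0]]'
```

```text
clock: 18.2
eef_pos: [475.1, -286.6, 19.4]
eef_rot: [-3.142, 0.0, -0.208]
wrist_force: [-0.0, -0.6, -0.6]
finger_gap: 65.9
finger_force: 30.0
```

```bash
python3 -m jog '[[40,[0,0,0.02],0],[40,[0,0,0.02],0],[40,[0,0,0],0],[40,[0,0,0],0]]'
```

```text
clock: 18.6
eef_pos: [475.0, -286.6, 17.4]
eef_rot: [-3.142, 0.0, -0.208]
wrist_force: [0.2, 0.7, -0.5]
finger_gap: 65.9
finger_force: 30.0
```

```bash
python3 -m jog '[[40,[0,0,0.02],0],[40,[0,0,0],0],[40,[0,0,0],0]]';python3 -m jog '[[40,[0,0,0.02],0],[40,[0,0,0],0],[40,[0,0,0],0]]'
```

```text
clock: 18.9
eef_pos: [475.1, -286.6, 16.4]
eef_rot: [-3.142, 0.0, -0.208]
wrist_force: [-0.1, 0.8, -0.8]
finger_gap: 65.9
finger_force: 30.0
clock: 19.2
eef_pos: [475.1, -286.6, 15.4]
eef_rot: [-3.142, 0.0, -0.208]
wrist_force: [-0.6, 0.4, -0.7]
finger_gap: 65.8
finger_force: 30.0
```

```bash
python3 -m jog '[[40,[0,0,0.02],0],[40,[0,0,0],0],[40,[0,0,0],0]]';python3 -m jog '[[40,[0,0,0.02],0],[40,[0,0,0],0],[40,[0,0,0],0]]'
```

```text
clock: 19.5
eef_pos: [475.2, -286.7, 14.7]
eef_rot: [3.141, -0.0, -0.208]
wrist_force: [-0.6, 0.2, 3.8]
finger_gap: 65.6
finger_force: 30.0
clock: 19.8
eef_pos: [475.5, -286.8, 14.0]
eef_rot: [3.141, -0.001, -0.208]
wrist_force: [0.2, 1.3, 6.8]
finger_gap: 65.6
finger_force: 30.0
```

Contact is clear (7 N up, still gripped at 30 N). Hold briefly, then open and withdraw.

```bash
python3 -m jog '[[40,[0,0,0],0],[40,[0,0,0],0],[40,[0,0,0],0],[72,[0,0,0],0],[80,[0,0,0],0],[90,[0,0,0],0],[90,[0,0,0],0],[90,[0,0,0],0]]'; python3 -m jog '[[90,[0,0,-0.1],0],[90,[0,0,-0.3],0],[90,[0,0,-0.6],0],[90,[0,0,-0.8],0],[90,[0,0,-0.8],0],[90,[0,0,-0.4],0],[90,[-0.4,0,0],0],[90,[-0.6,0,0],0],[90,[0,0,0],0],[90,[0,0,0],0]]'; python3 - <<'E'
from h import *
s=read_state();b=camera('wrist');a=camera('side')
u=R.from_euler('z',-.208).as_matrix()[:2,:2]
for c,st in(('wrist',s),('side',None)):
  for n,z in(('tray_top',30),('board',12)):
    for r in regions_of(c,n)[:2]:
        w=px2w(c,np.argwhere(r['pixels'])[:,::-1],z,st)[:,:2].astype(np.float32)
        q,sz,an=cv2.minAreaRect(w);print(c,n,round(r['conf'],2),np.round(q),np.round(sz),round(an,1),'board frame',np.round((np.array(q)-[570,-306])@u))
m=np.hstack([cv2.resize(a[190:384,170:330],(317,384),interpolation=cv2.INTER_CUBIC),b[:,20:492]]);save(m,'end.png')
E
```

```text
clock: 20.6
eef_pos: [475.0, -286.6, 13.4]
eef_rot: [-3.142, 0.0, -0.208]
wrist_force: [0.7, -0.7, -0.0]
finger_gap: 90.1
finger_force: 0.0
clock: 21.6
eef_pos: [426.3, -276.6, 164.9]
eef_rot: [3.141, -0.002, -0.208]
wrist_force: [-0.0, -0.4, -0.0]
finger_gap: 89.8
finger_force: 0.0
wrist tray_top 0.59 [ 502. -293.] [ 67. 110.] 78.1 board frame [-70.  -1.]
wrist board 0.65 [ 523. -295.] [150. 184.] 77.3 board frame [-48.   2.]
side tray_top 0.57 [ 503. -295.] [ 69. 115.] 77.6 board frame [-68.  -4.]
side board 0.58 [ 571. -306.] [154. 282.] 77.3 board frame [ 1. -0.]
```

View pics/end.png

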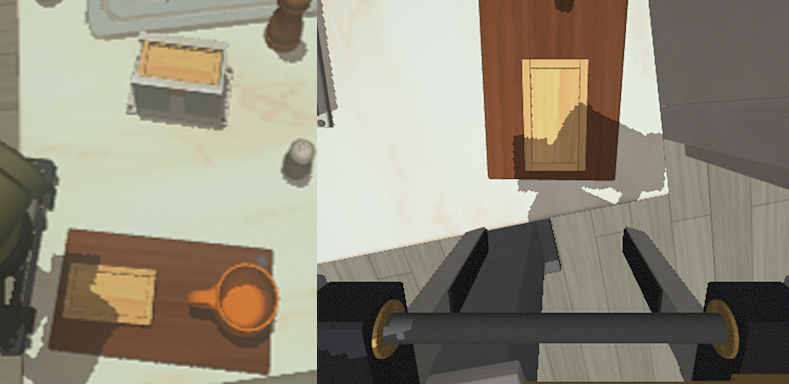

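The tray lies flat, recess up and wholly on the board's empty end, at about -69 mm and in line with it. The mug is untouched, and the second tray is up in the dispenser. The arm is clear, so I'm handing in.

```bash
python3 -c "
from cell import *
print(sign_off())"
```

```text
the job is handed in; nothing more can be done
None
```

I took the top tray out, set it flat and in line on the empty end of the board and let go of it there; the next tray rose into place, the mug did not move, and the job is handed in at about 22 s with no verdict shown.

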